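# Stand a pump shaft in the assembly stand and slide its coupling half home

## Task

Take the bright steel shaft out of the sloped rack and lower it, tail down, into the bored block in the drip tray until its collar sits flat on the block, and let go of it. Then take the bare aluminium coupling half from the sloped chute and lower it squarely over the shaft, flange down, without forcing it, until the flange rests on the collar; keep hold of each part until it is fully home. Leave the black shafts, the red coupling half and everything else on the bench where they are, and let go at the end.

Things in the scene. Friction and masses are not known exactly. Their poses are not given: they have to be found in the camera images.
- shaft: bright steel stepped shaft, 146 long, 0.6 to 0.85 kg. Origin: centre of its tail end, z along it to the tip. Along z: tail dia 24 from 0 to 42 (first 5 tapered to 16), collar dia 44 from 42 to 54, journal dia 28 from 54 to 146 (last 7 tapered to 17). Starts in any of the rack's three bores, leaning 25 degrees, collar on the sloped face, all its journal free above
- shaft_tip (a point): centre of the shaft's tip (journal end), 146 from the tail end; axes as the shaft's
- shaft_collar (a point): point on the shaft's axis in the upper face of its collar (54 from the tail end), where the coupling's flange comes to rest; axes as the shaft's
- stand: fixed stand: grey drip tray 250 x 250, rim 14 high; in it a round red foot dia 112 (top at 14) and a red block 80 x 80, top 60 above the bench, with a vertical bore dia 26, 44 deep, its mouth ringed bright. Origin: tray's underside, on the bore's axis; z up. Stand, rack and chute change places (left, middle, right), each turned up to 0.25 rad
- stand_seat (a point): centre of the bore's mouth in the block's top face (60 above the bench), z up: the underside of the shaft's collar comes to rest here, the collar's upper face 12 above it
- rack: fixed shaft rack: black block 90 x 212 x 50 in a grey frame, top face sloped 25 degrees, lower towards its front (-x, the robot); three bores dia 27 square to that face, in a row along its y at -70, 0 and 70. The shafts lean 25 degrees towards its -x. Origin: on the bench under it, z up; middle of the sloped face at x 4, z 79 in its frame
- shaft_black1: a thinner black shaft standing in another bore of the rack (tail and collar like the bright one, journal diameter 24, 138 long), loose; leave it. Origin and axes as for the bright shaft
- shaft_black2: a second such black shaft in the rack; leave it
- coupling: bare aluminium coupling half, 0.35 to 0.65 kg: flange dia 96, 14 thick, hub dia 50 standing 61 above it (75 in all; fillet of 4 at the hub's foot), bored through dia 30. Origin: centre of the flange's underside, z along the bore to the hub's end. Starts in either pocket of the chute, hub up, leaning 25 degrees
- coupling_top (a point): centre of the hub's free end, 75 from the flange's underside; axes as the coupling's
- chute: fixed blue stock chute, 170 long, 226 wide: floor sloped 25 degrees, lower towards its front (-x, the robot); front lip 17 high, side walls 21, divider 14 between its two pockets. Origin: on the bench under it, z up. The flanges rest on the floor against the lip, centres at y -55 and 55, z 36, the hubs leaning 25 degrees towards its -x
- coupling_red: a red painted coupling half of the same size in the other pocket of the chute, loose; leave it. Origin and axes as for the aluminium one
- oil_bottle: a white oil bottle with a green label and a red spout, diameter 60, 205 tall, standing loose in the drip tray about 100 to 110 from the bore's axis on the robot's side of the block; leave it. Origin: centre of its underside, z up
- bearing: a ball bearing lying loose in the tray on the other side on the robot's side of the block, diameter 80, 18 high; leave it. Origin: centre of its underside
- blue_box: a blue carton 100 x 100 x 55, loose on the bench at the back; leave it. Origin: centre of its underside
- red_box: a red carton 90 x 120 x 32, loose on the bench at the back; leave it. Origin: centre of its underside
- mallet: a mallet 260 long lying on the bench near the robot, under 50 high; leave it. Origin: on the bench under it; its handle points to its -x
There are look-alikes about, which are no part of the job. Leave any orange look-alike of the shaft alone. Several things have the shape of the coupling; the one meant has the colours described above.

How it is judged:
By the outcome, as a careful person would: the job done as asked, in the order asked, and still so for the second after the job is handed in, with the robot touching nothing.
It also fails if it takes over 72 s, if anything falls off the work surface, if the arm or the gripper's body presses on something with over 40 N, if the wrist force passes 120 N, or if a joint passes its speed limit or range.

## Robot

A 6-joint arm with a two-finger parallel gripper is mounted at the origin on the work surface. World frame = base frame: x ahead of the robot, y to its left, z up, the work surface at z = 0. Lengths are in m, angles in rad, forces in N, time in s.
With the tool pointing down it reaches from about 0.35 to 1 m from the base axis. Payload 7.1 kg.
Tool frame: the origin (TCP) lies between the finger pads; the fingertips stand 22 mm ahead of it and the grasp point (between the pads) lies 3 mm ahead of it; x points along the fingers, y is the direction in which the jaws open and shut, and the axes are right-handed (so a half turn about x gives the same grasp; the last joint's range is limited). The gripper opens to 85 mm and grips with 20 to 120 N. Pads are 22 mm wide; open, the fingers measure 114 mm over their backs; the gripper's body (76 mm by 85 mm) begins 54 mm behind the grasp point. The pads swing forward as they close: fully open they stand 13 mm farther back than shut.
Start: joints at [1.207, 0.423, 1.63, -0, 1.089, -0.019], TCP at [0.211, 0.588, 0.231] pointing down, gripper open.
Joint ranges: [-3, 3], [-0.9, 2.11], [0.09, 2.58], [-1.31, 4.45], [0.11, 2.69], [-2.54, 2.54]. Speed limits (rad/s): [2.39, 2.39, 3.01, 3.14, 3.14, 3.14].

## Interface

Orientations are given as a rotation vector (axis times angle).
In Python, from rig import manip gives the robot as it stands. The module is installed in compiled form; this text tells all that it offers. Calls block until the motion is done:
- manip.move_to(position, orientation): joint-space move of the TCP to a pose.
- manip.servo_line(position, orientation=None, rate=0.15): straight line of the TCP; orientation=None keeps the orientation; rate is the mean speed in m/s.
- manip.set_joints(angles): joint-space move.
- manip.command_gripper(opening, f_grip=None): finger opening in m; f_grip is the grip in N (None keeps the last); returns when the fingers have stopped.
- manip.hold(seconds).
- manip.solve_ik(position, orientation): joint angles nearest the present ones, or None.
- manip.camera(name): name is "scene" or "top" or "wrist"; returns a dict with "image" (384x512x3 uint8, red, green, blue), "fx", "fy", "cx", "cy" (pixels), "k1" (the pictures are not rectified: a ray, as slopes to the right and down, at radius r is drawn at 1 + k1 r^2 times it, then the intrinsics apply), "cam_to_world" (4x4, takes a point from camera to world coordinates); the wrist camera has in their place "mount" (4x4, takes a point from camera to tool coordinates, whose origin is the TCP and whose axes are the tool frame's). Camera axes: x right, y down, z forward; pixel columns grow to the right and rows downward; lengths in m; the calibration is good to about 2 mm. A picture is of the moment at which its call begins: read the wrist's pose just before it. There is no depth.
A pose or a line that the arm cannot do raises manip.IKError and nothing moves.
- manip.sign_off(): hands the job in, once; it reports no verdict.
Readings, each from a call of its own:
- manip.get_time(): time.
- manip.get_joint_positions(): joint angles.
- manip.get_joint_vel(): joint speeds.
- manip.get_tau(): joint torques, N m.
- manip.get_position(): TCP position.
- manip.get_ee_rot(): TCP orientation.
- manip.get_contact_force(): force on the tool from outside, world axes, zero at the start.
- manip.get_torque(): the same for the moment, N m.
- manip.get_width(): finger opening in m.
Only numpy, scipy, OpenCV 4.12 (cv2) and the standard library are available. Lean on these libraries where they do the work, as an engineer would, in place of code of your own. Each camera call takes 0.05 s, during which the arm holds its last target. There are 200 camera calls.

## Working session

There is one attempt and no reset: what is moved stays moved. The work goes in short steps, each a Python script; the robot and the scene stay as the last script left them, time stands still between calls to the robot, and variables do not carry over. Pictures are saved under pics/ and viewed, about 8 in all and at most 12, crops included, and the job is handed in when it is done.

```bash
mkdir -p pics; cat > h.py <<'E'
import numpy as np, cv2, pickle
from scipy.spatial.transform import Rotation as R
from rig import manip
def snap(name, tag):
    p=np.array(manip.get_position()); r=np.array(manip.get_ee_rot())
    c=dict(manip.camera(name))
    if 'mount' in c:
        T=np.eye(4); T[:3,:3]=R.from_rotvec(r).as_matrix(); T[:3,3]=p
        c['cam_to_world']=T@np.array(c['mount'])
    pickle.dump(c,open(f'pics/{tag}.pkl','wb'))
    cv2.imwrite(f'pics/{tag}.png',c['image'][:,:,::-1]); return c
def load(tag): return pickle.load(open(f'pics/{tag}.pkl','rb'))
def ray(c,uv):
    d=np.array([(uv[0]-c['cx'])/c['fx'],(uv[1]-c['cy'])/c['fy']]); s=d.copy()
    for _ in range(20): s=d/(1+c['k1']*(s@s))
    T=np.array(c['cam_to_world']); v=T[:3,:3]@np.array([s[0],s[1],1.]); return T[:3,3],v/np.linalg.norm(v)
def onz(c,uv,z):
    o,v=ray(c,uv); return o+v*(z-o[2])/v[2]
def proj(c,P):
    T=np.linalg.inv(c['cam_to_world']); q=T[:3,:3]@np.asarray(P)+T[:3,3]; s=q[:2]/q[2]; s=s*(1+c['k1']*(s@s))
    return np.array([s[0]*c['fx']+c['cx'],s[1]*c['fy']+c['cy']])
def tri(obs):
    A=np.zeros((3,3));b=np.zeros(3);L=[]
    for c,uv in obs:
        o,v=ray(c,uv);M=np.eye(3)-np.outer(v,v);A+=M;b+=M@o;L.append((o,M))
    P=np.linalg.solve(A,b); return P,[float(np.linalg.norm(M@(P-o))) for o,M in L]
E
python3 - <<'E'
from h import *
a=snap('scene','scene0'); b=snap('top','top0')
for c in (a,b): print(c['fx'],c['k1'],np.round(c['cam_to_world'],3).tolist())
cv2.imwrite('pics/v1.png',np.vstack([cv2.resize(a['image'],(400,300)),cv2.resize(b['image'],(400,300))])[:,:,::-1])
print(manip.get_time())
E
```

```text
415.57154857786946 -0.08485308649970028 [[-0.596, 0.585, -0.549, 1.213], [0.803, 0.432, -0.411, 0.591], [-0.004, -0.686, -0.728, 1.004], [0.0, 0.0, 0.0, 1.0]]
488.7942897248891 -0.14444577837896788 [[0.008, -0.996, 0.089, 0.417], [-1.0, -0.008, 0.007, 0.082], [-0.006, -0.089, -0.996, 1.646], [0.0, 0.0, 0.0, 1.0]]
0.1
```

View pics/scene0.png

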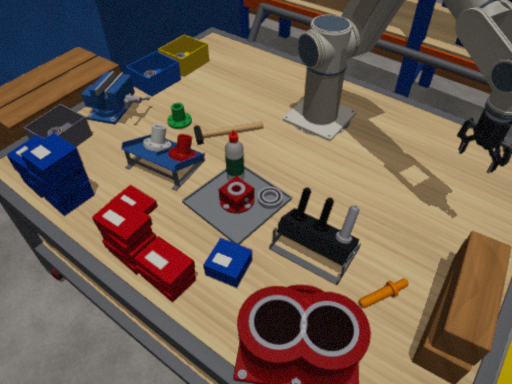

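View pics/top0.png

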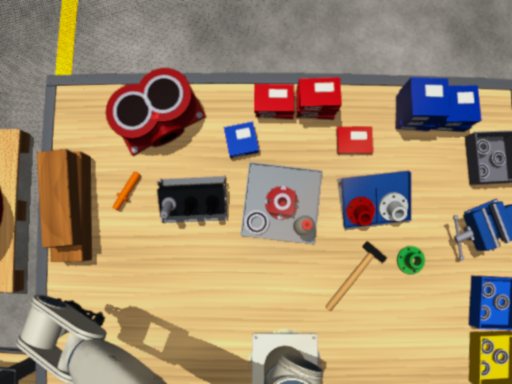

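Scene (picture 1): the rack is at about (315,235) with its bright shaft at (348,225), the tray and block at (237,195), and the chute at (163,150) with a white/grey half at (158,138) and a red half at (184,147). Top (picture 2): the rack is at (193,198) with the bright shaft at (168,207), the bore at (282,202), the bottle at (305,225), the bearing at (257,222), and chute halves in red (361,211) and grey (395,207). The green coupling at (411,260), the parts in the bins and the orange shaft at (127,190) are look-alikes. Next: enlarged crops to confirm.

```bash
python3 - <<'E'
from h import *
a=load('scene0');b=load('top0')
def cr(c,x,y,w,h): return cv2.resize(c['image'][y:y+h,x:x+w],(400,300),interpolation=cv2.INTER_CUBIC)
v=np.vstack([np.hstack([cr(b,145,165,88,66),cr(b,332,165,88,66)]),np.hstack([cr(a,265,170,108,81),cr(a,115,110,108,81)])])
cv2.imwrite('pics/v3.png',v[:,:,::-1])
w=snap('wrist','wrist0'); print(np.round(w['mount'],3).tolist(),w['fx'],w['cx'],w['cy'],w['k1'])
for n,uv,z in [('bore',(282,202),.06),('tip',(165,209),.2),('alu',(396,207),.1),('red',(361,211),.1),('bottle',(305,224),.2),('rackmid',(193,198),.08)]:
    print(n,np.round(onz(b,uv,z),3))
E
```

```text
[[0.0, -0.283, 0.959, -0.142], [1.0, 0.0, 0.0, 0.0], [-0.0, 0.959, 0.283, -0.071], [0.0, 0.0, 0.0, 1.0]] 268.2813234759111 257.03386748698597 192.11970149928536 0.01702037879494012
bore [0.542 0.013 0.06 ]
tip [0.507 0.368 0.2  ]
alu [ 0.525 -0.351  0.1  ]
red [ 0.512 -0.237  0.1  ]
bottle [ 0.466 -0.049  0.2  ]
rackmid [0.551 0.301 0.08 ]
```

View pics/v3.png

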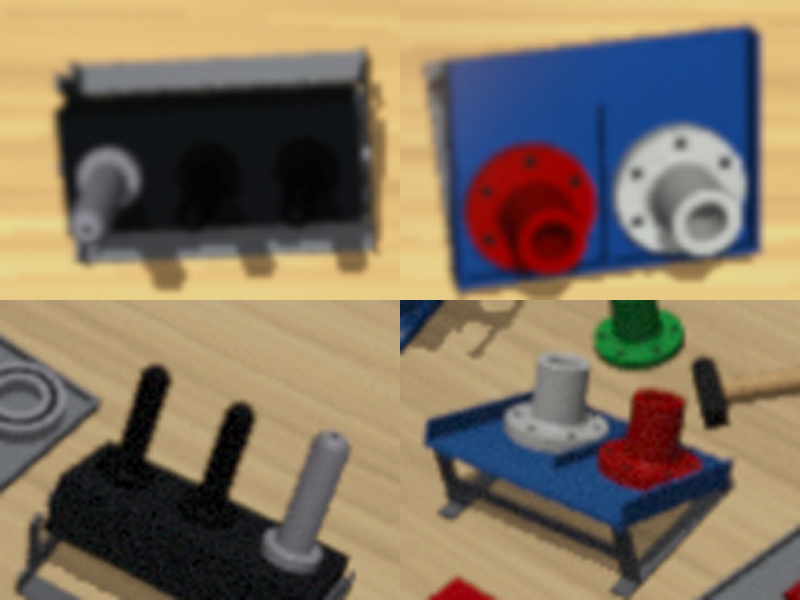

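Two halves stand in the chute pockets: red at top px (361,211) and bare aluminium at (395,207). Only the aluminium one fits, since the third, green one at (411,260) is a look-alike on the bench. In the rack, the left bore at top px (168,207) holds the bright, thicker shaft and the other two are black. Now I'll take wrist views of the rack and the stand.

```bash
cat >> h.py <<'E'
def frame(x,zhint):
    "tool rotation vector: tool x along x, tool z as near zhint as can be"
    x=np.array(x,float);x/=np.linalg.norm(x);z=np.array(zhint,float);z-=x*(z@x);z/=np.linalg.norm(z)
    return R.from_matrix(np.column_stack([x,np.cross(z,x),z])).as_rotvec()
E
python3 - <<'E'
from h import *
b=load('top0');s=load('scene0')
print(np.round(R.from_rotvec(manip.get_ee_rot()).as_matrix(),2).tolist())
tip,e=tri([(b,(164.4,215.6)),(s,(265+330/3.704,170+137/3.704))]); print('tip',tip.round(3),e)
col,e=tri([(b,(169.2,203.5)),(s,(265+291/3.704,170+240/3.704))]); print('col',col.round(3),e)
psi=.06; a=np.array([-np.sin(.4363)*np.cos(psi),-np.sin(.4363)*np.sin(psi),np.cos(.4363)])
tip=np.array([tip[0],tip[1],.173])
rv=frame(-a,[1,0,.3]); 
for i,off in enumerate([np.array([0,-.04,0]),np.array([0,.05,0])]):
    manip.move_to(tip+a*.13+off,rv); snap('wrist',f'rack{i}'); print(manip.get_time())
rv=frame([0,0,-1],[1,0,0])
for i,p in enumerate([(.53,.06,.30),(.53,-.03,.30)]):
    manip.move_to(p,rv); snap('wrist',f'stand{i}'); print(manip.get_time(),np.round(manip.get_joint_positions(),2))
cv2.imwrite('pics/v4.png',cv2.resize(np.vstack([np.hstack([load('rack0')['image'],load('rack1')['image']]),np.hstack([load('stand0')['image'],load('stand1')['image']])]),(800,600),interpolation=cv2.INTER_AREA)[:,:,::-1])
E
```

```text
[[-0.0, 0.34, 0.94], [-0.0, 0.94, -0.34], [-1.0, -0.0, -0.0]]
tip [0.489 0.375 0.169] [0.00012277147433376216, 0.00012277147433366326]
col [0.531 0.377 0.093] [0.001933267752326122, 0.0019332677523262074]
1.4833
1.9833
3.4417 [ 0.09  0.21  1.76  0.    1.17 -1.48]
3.9417 [-0.08  0.21  1.77  0.    1.17 -1.65]
```

View pics/v4.png

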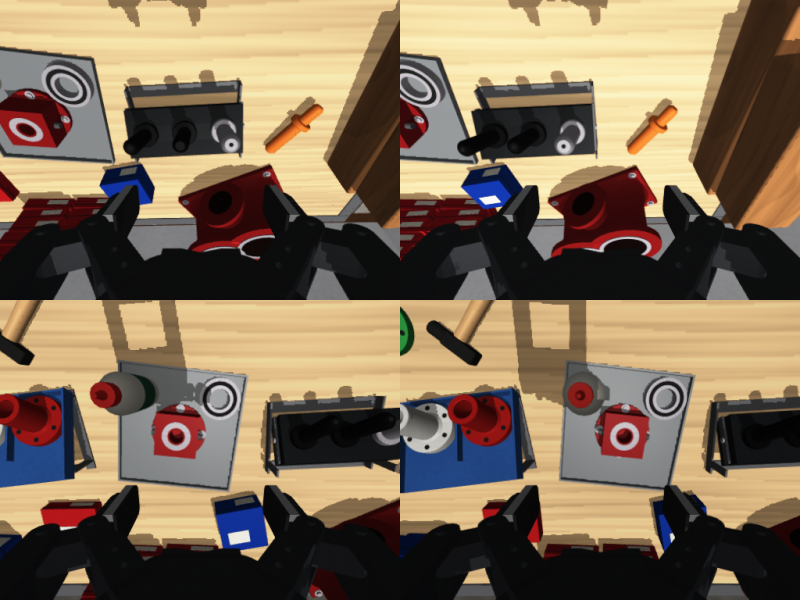

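Picture 4 shows the rack from the wrist (top row), with the bright tip near (231,145) and (569,145) of the half-size tiles and (296,186) at full size. In the bottom row the bore ring is near (176,136) in the left tile and (226,136) in the right one. Moves are quick, so I'll calibrate the wrist mount by viewing the bore at several yaws. I'll also take closer rack and chute views.

```bash
cat >> h.py <<'E'
def ring(c,guess,rmax=60):
    "centre of the pale ring/disc nearest the pixel guess, by its outer ellipse"
    h=cv2.cvtColor(c['image'],cv2.COLOR_RGB2HSV); m=((h[...,1]<90)&(h[...,2]>70)).astype(np.uint8)
    yy,xx=np.mgrid[:384,:512]; m[(xx-guess[0])**2+(yy-guess[1])**2>rmax**2]=0
    cs,_=cv2.findContours(m,cv2.RETR_EXTERNAL,cv2.CHAIN_APPROX_NONE)
    cs=[k for k in cs if len(k)>25]
    k=min(cs,key=lambda k:np.hypot(*(k[:,0].mean(0)-guess)))
    return cv2.fitEllipse(cv2.convexHull(k))
E
python3 - <<'E'
from h import *
B=np.array([.542,.013,.06]); n=0; out=[]
for yaw,z in [(0,.27),(180,.27),(90,.27),(0,.34),(180,.34),(-90,.30)]:
    d=np.deg2rad(yaw); zh=np.array([np.cos(d),np.sin(d),0]); rv=frame([0,0,-1],zh)
    p=np.array([B[0],B[1],z])
    if manip.solve_ik(p,rv) is None: print('no',yaw); continue
    try: manip.move_to(p,rv)
    except manip.IKError as e: print(e); continue
    c=snap('wrist',f'cal{n}'); g=proj(c,B)
    try: e=ring(c,g,40); print(yaw,z,'pred',g.round(1),'ring',np.round(e[0],1),np.round(e[1],1)); out.append((f'cal{n}',e[0]))
    except Exception as ex: print(yaw,'ring?',ex)
    n+=1
print(manip.get_time()); pickle.dump(out,open('cal.pkl','wb'))
psi=.06; a=np.array([-np.sin(.4363)*np.cos(psi),-np.sin(.4363)*np.sin(psi),np.cos(.4363)])
def views(tag,P,a,hs):
    n=0
    for s,off in hs:
        rv=frame(-a,np.array([1,0,.3])*s); p=P+a*off[0]+np.array([0,off[1],0])
        if manip.solve_ik(p,rv) is None: print('no',tag,s); continue
        try: manip.move_to(p,rv)
        except manip.IKError as e: print(e); continue
        c=snap('wrist',f'{tag}{n}'); print(tag,n,s,proj(c,P).round(0)); n+=1
H=[(1,(.1,0)),(-1,(.1,0)),(1,(.1,.06)),(1,(.1,-.06))]
views('rk',np.array([.489,.375,.173]),a,H)
views('ch',np.array([.50,-.35,.11]),a,H)
print(manip.get_time())
def cr(c,P,w=96,h=72):
    u,v=np.clip(proj(c,P).round().astype(int),(w//2,h//2),(512-w//2,384-h//2)); return cv2.resize(c['image'][v-h//2:v+h//2,u-w//2:u+w//2],(266,200),interpolation=cv2.INTER_CUBIC)
rows=[]
import os
T=[]
for t,P in [('cal',B),('rk',np.array([.505,.375,.14])),('ch',np.array([.50,-.35,.10]))]:
    ks=[f'{t}{i}' for i in ([0,1,2] if t=='cal' else [0,1,2]) if os.path.exists(f'pics/{t}{i}.pkl')]
    r=[cr(load(k),P,*((96,72) if t!='ch' else (160,120))) for k in ks]; r+= [np.zeros((200,266,3),np.uint8)]*(3-len(r)); T.append(np.hstack(r))
cv2.imwrite('pics/v5.png',np.vstack(T)[:,:,::-1])
E
```

```text
0 0.27 pred [255.6 169.6] ring [255.9 171. ] [39.9 40.4]
180 0.27 pred [256.8 169.9] ring [256.4 167.5] [40.  40.5]
no 90
0 0.34 pred [257.1 160.1] ring [257.1 160.1] [79.8 79.9]
180 0.34 pred [256.9 161. ] ring [256.6 159. ] [34.  34.2]
-90 0.3 pred [256.4 165.1] ring [258.1 164.3] [37.  37.6]
13.875
rk 0 1 [258. 192.]
rk 1 -1 [258. 192.]
rk 2 1 [192. 193.]
rk 3 1 [322. 191.]
no ch 1
ch 0 -1 [258. 193.]
no ch 1
no ch 1
19.05
```

View pics/v5.png

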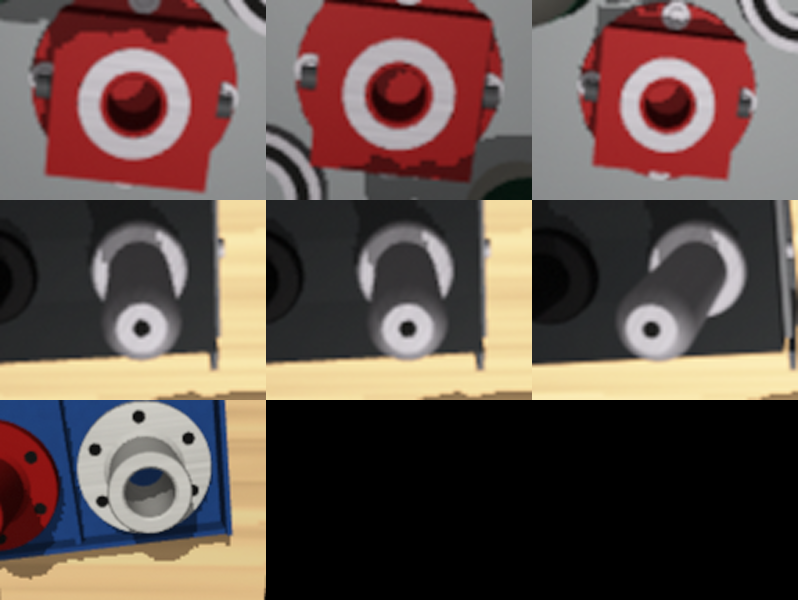

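Picture 5 shows crisp bore rings at the expected pixels, and the tip's dark centre mark near the predicted (258,192). The aluminium half appears between the divider and the right wall. Next I'll fit the wrist mount bias and measure the tip and axis.

```bash
cat >> h.py <<'E'
def correct(c,x):
    "wrist view with mount bias x=(ty,tz,rx,ry) applied in the camera frame side"
    c=dict(c); M=np.array(c['mount']); W=np.array(c['cam_to_world'])@np.linalg.inv(M)
    D=np.eye(4); D[:3,:3]=R.from_rotvec([x[2],x[3],0]).as_matrix(); M2=M@D; M2[1,3]+=x[0]; M2[2,3]+=x[1]
    c['cam_to_world']=W@M2; return c
def blob(c,guess,r=7):
    "centroid of the dark centre mark near guess"
    g=cv2.cvtColor(c['image'],cv2.COLOR_RGB2GRAY).astype(float); u,v=np.round(guess).astype(int)
    p=g[v-r:v+r+1,u-r:u+r+1]; yy,xx=np.mgrid[v-r:v+r+1,u-r:u+r+1]
    ok=(xx-u)**2+(yy-v)**2<=r*r; w=np.clip(0.6*p[ok].max()-p[ok],0,None); return np.array([(w*xx[ok]).sum(),(w*yy[ok]).sum()])/w.sum()
E
python3 - <<'E'
from h import *
from scipy.optimize import least_squares
B=np.array([.542,.013,.06]); D=[]
for t in ['cal0','cal1','cal2','cal3','cal4','stand0','stand1']:
    c=load(t); e=ring(c,proj(c,B),30); D.append((c,np.array(e[0]))); print(t,np.round(e[0],1),np.round(e[1],1))
def f(x): return np.r_[np.concatenate([proj(correct(c,x[3:]),x[:3])-uv for c,uv in D])/.3, x[3:5]/.002, x[5:]/.004]
s=least_squares(f,np.r_[B,0,0,0,0],x_scale=np.r_[[1e-3]*5,[1e-3]*2]); print(s.x.round(4),'rms px',np.sqrt(np.mean((s.fun[:-4]*.3)**2)).round(2))
P0,e=tri(D); print('uncorrected tri',P0.round(4))
np.save('mount.npy',s.x[3:]); np.save('seat.npy',s.x[:3])
for t in ['rk0','rk1','rk2','rk3','ch0']:
    c=load(t); T=np.array(c['cam_to_world'])@np.linalg.inv(c['mount']); print(t,T[:3,3].round(3),'toolz',T[:3,2].round(2))
c=load('rk0')
g={'rk0':(258,192+11),'rk1':(258,192+11)}
# tip dark marks: crop centre is the projection of (.505,.375,.14)
O=[]
for t,(x,y) in {'rk0':(141,128),'rk1':(407-266,128),'rk2':(651-532,130)}.items():
    c=load(t); u0=np.clip(proj(c,[.505,.375,.14]).round(),(48,36),(464,348))-(48,36); g=u0+np.array([x,y])*.36
    uv=blob(c,g,5); O.append((correct(c,s.x[3:]),uv)); print(t,g.round(1),uv.round(1))
P,e=tri(O); print('tip',P.round(4),np.round(e,4))
c=correct(load('rk3'),s.x[3:]); uv=blob(c,proj(c,P),5); print('rk3 check',proj(c,P),uv)
P,e=tri(O+[(c,uv)]); print('tip',P.round(4),np.round(e,4)); np.save('tip.npy',P)
E
```

```text
cal0 [255.9 171. ] [39.9 40.4]
cal1 [256.4 167.5] [40.  40.5]
cal2 [257.5 161.3] [33.9 34.2]
cal3 [256.6 159. ] [34.  34.2]
cal4 [258.1 164.3] [37.  37.6]
stand0 [225.  174.3] [36.  37.4]
stand1 [287.  174.1] [36.  37.6]
[ 5.445e-01  1.350e-02  5.970e-02  2.000e-04  4.000e-04 -4.000e-04
 -4.000e-04] rms px 0.05
uncorrected tri [0.5445 0.0135 0.057 ]
rk0 [0.447 0.372 0.264] toolz [ 0.91 -0.01  0.42]
rk1 [0.447 0.372 0.264] toolz [ 0.91 -0.01  0.42]
rk2 [0.447 0.433 0.263] toolz [ 0.91 -0.    0.42]
rk3 [0.447 0.311 0.264] toolz [ 0.91 -0.01  0.42]
ch0 [ 0.458 -0.352  0.201] toolz [-0.91  0.   -0.42]
rk0 [259.8 193.1] [259.6 192.8]
rk1 [259.8 193.1] [259.7 192.9]
rk2 [193.8 194.8] [193.6 194.2]
tip [0.4896 0.3768 0.1742] [0.     0.     0.0001]
rk3 check [324.16765783 192.08299156] [324.07640426 192.11697755]
tip [0.4898 0.3768 0.174 ] [0.     0.     0.0001 0.    ]
```

The mount bias is negligible. The seat comes out at z 0.0597 (0.060 expected) and the tip at z 0.1740 (0.1733 expected). Next I'll measure the collar to get the lean direction, then grasp.

```bash
cat >> h.py <<'E'
def go(p,rv,line=None):
    if line: manip.servo_line(p,rv,rate=line)
    else: manip.move_to(p,rv)
    d=np.linalg.norm(np.array(manip.get_position())-p); a=(R.from_rotvec(manip.get_ee_rot()).inv()*R.from_rotvec(rv)).magnitude()
    if d>.003 or a>.02: print('OFF TARGET',d,a)
    return d,a
E
python3 - <<'E'
from h import *
x=np.load('mount.npy'); tip=np.load('tip.npy'); O=[]
for t in ['rk0','rk2','rk3']:
    c=correct(load(t),x); g=cv2.cvtColor(c['image'],cv2.COLOR_RGB2GRAY); hsv=cv2.cvtColor(c['image'],cv2.COLOR_RGB2HSV)
    tp=proj(c,tip); m=((g>95)&(hsv[...,1]<50)).astype(np.uint8); yy,xx=np.mgrid[:384,:512]
    a0=np.array([-.42,-.025,.906]); cc=proj(c,tip-.092*a0)
    m[np.hypot(xx-cc[0],yy-cc[1])>24]=0; m[np.hypot(xx-tp[0],yy-tp[1])<13]=0
    k=cv2.connectedComponentsWithStats(m); keep=[i for i in range(1,k[0]) if k[2][i,4]>8]
    pts=np.argwhere(np.isin(k[1],keep))[:,::-1].astype(np.int32)
    ctr,r=cv2.minEnclosingCircle(pts.reshape(-1,1,2)); dist=np.linalg.norm(tip-.092*a0-np.array(c['cam_to_world'])[:3,3])
    print(t,np.round(ctr,1),'pred',cc.round(1),'dia mm',round(2*r/c['fx']*dist*1000,1)); O.append((c,np.array(ctr)))
    o,v=ray(c,ctr); q=o-tip; bq=q@v; disc=bq*bq-(q@q-.092**2)
    if disc>0: col=o+v*(-bq+np.sqrt(disc)); a=(tip-col)/.092; print('  axis',a.round(3))
P,e=tri(O); d=tip-P; print('collar',P.round(4),np.round(e,4),'len',np.linalg.norm(d).round(4),'axis',(d/np.linalg.norm(d)).round(3),'tilt',np.degrees(np.arccos(d[2]/np.linalg.norm(d))).round(1),'yaw',np.arctan2(-d[1],-d[0]).round(3))
E
```

```text
rk0 [259.  172.3] pred [259.  171.9] dia mm 43.7
  axis [-0.426 -0.024  0.904]
rk2 [210.1 176.5] pred [210.2 173. ] dia mm 50.7
  axis [-0.465 -0.021  0.885]
rk3 [306.4 171.5] pred [306.9 171.5] dia mm 45.0
  axis [-0.42  -0.019  0.907]
collar [0.53   0.3789 0.0913] [0.0011 0.0028 0.0017] len 0.092 axis [-0.437 -0.022  0.899] tilt 26.0 yaw 0.05
```

The two clean views (dia 43.7 and 45.0) give an axis of (-0.423,-0.022,0.906): lean 25° as expected, length 92 mm as it must be. rk2 is dropped because its diameter of 50.7 is contaminated. Grasping now.

```bash
python3 - <<'E'
from h import *
tip=np.load('tip.npy'); a=np.array([-.423,-.022,.906]); a/=np.linalg.norm(a); np.save('axis.npy',a)
rv=frame(-a,[1,0,.3])
g=tip-a*.035
print(manip.solve_ik(g,rv))
manip.command_gripper(.058)
manip.move_to(tip+a*.12,rv) if False else None
print(go(tip+a*.045,rv)); print(go(g,rv,.1)); f0=np.array(manip.get_contact_force())
manip.command_gripper(.0,100); print('w',manip.get_width(),'f',(np.array(manip.get_contact_force())-f0).round(1),manip.get_time())
print(go(g+a*.07,rv,.1),manip.get_width(),(np.array(manip.get_contact_force())-f0).round(1))
seat=np.load('seat.npy'); rv2=frame([0,0,-1],[1,0,0])
print(go(np.array([seat[0],seat[1]+.12,.29]),rv2),manip.get_width(),manip.get_time())
c=snap('wrist','held0'); snap('scene','held_s')
print((np.array(manip.get_contact_force())-f0).round(1),proj(c,np.array(manip.get_position())+[0,0,.035]))
w=c['image']; u,v=proj(c,np.array(manip.get_position())+[0,0,.035]).astype(int)
A=cv2.resize(w[max(0,v-60):v+60,u-80:u+80],(400,300))
s=load('held_s'); u,v=proj(s,np.array(manip.get_position())-[0,0,.03]).astype(int); B=cv2.resize(s['image'][v-60:v+60,u-80:u+80],(400,300))
cv2.imwrite('pics/v6.png',np.hstack([A,B])[:,:,::-1])
E
```

```text
[ 0.75464963  0.45585464  1.91805741 -0.60411439  0.50276659 -0.32215491]
(np.float64(0.000811095665359576), 0.0015130806070475897)
(np.float64(0.0004082792424472256), 0.0005163454443808241)
w 0.025419096738173087 f [-3.4 -0.3  6.8] 23.3667
(np.float64(0.0005825975331371738), 0.000824127538606729) 0.025243516100229797 [-0.6  0.7 -6.2]
(np.float64(0.0010896295645400013), 0.001219117756836712) 0.025413757412905257 25.2583
[-0.4  0.8 -5.5] [258.6430712  275.00284106]
```

View pics/v6.png

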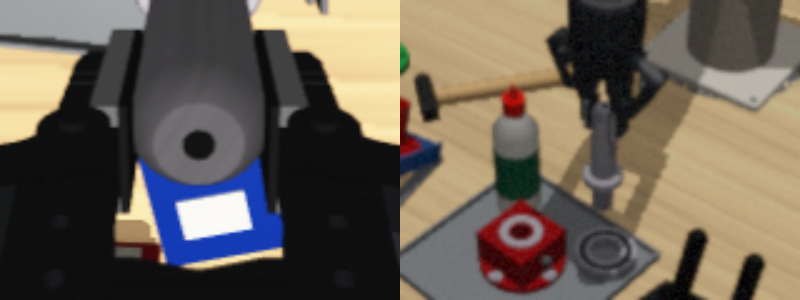

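Picture 6, left: the tip mark sits at (199,145) of the crop, centred between the pads and within 2 px of prediction. Right: the shaft hangs about vertical beside the block. The measured weight is about 6 N. Next I'll check the tilt in the hand from the collar in the wrist view.

```bash
python3 - <<'E'
from h import *
x=np.load('mount.npy'); c=correct(load('held0'),x); T=np.array(c['cam_to_world'])@np.linalg.inv(c['mount']); p=np.array(manip.get_position())
tp=proj(c,p+[0,0,.035]); uv=blob(c,tp,8); print('tip pred',tp.round(1),'seen',uv.round(1),'offset m',(onz(c,uv,p[2]+.035)-p).round(4))
cp=proj(c,p+[0,0,.035-.092]); print('collar pred',cp.round(1))
for z in [-.057,-.069]:
    print(z,[proj(c,p+[.022*np.cos(t),.022*np.sin(t),z]).round(0).tolist() for t in (0,np.pi/2,np.pi,-np.pi/2)])
u,v=cp.astype(int); A=c['image'][max(0,v-45):v+75,u-80:u+80]; print(max(0,v-45),u-80)
s=load('held_s'); print('scene pred tip,collar,tail',[proj(s,p+[0,0,z]).round(1).tolist() for z in (.035,-.057,-.111)])
u,v=proj(s,p-[0,0,.04]).astype(int); B=s['image'][v-45:v+45,u-60:u+60]; print('s origin',u-60,v-45)
cv2.imwrite('pics/v7.png',np.hstack([cv2.resize(A,(400,300),interpolation=cv2.INTER_CUBIC),cv2.resize(B,(400,300),interpolation=cv2.INTER_CUBIC)])[:,:,::-1])
E
```

```text
tip pred [258.4 274.1] seen [257.1 272.5] offset m [-0.0008 -0.0006  0.035 ]
collar pred [258.  206.6]
-0.057 [[258.0, 232.0], [286.0, 207.0], [258.0, 179.0], [230.0, 207.0]]
-0.069 [[258.0, 226.0], [285.0, 202.0], [258.0, 176.0], [231.0, 202.0]]
161 177
scene pred tip,collar,tail [[269.1, 137.5], [268.4, 163.8], [268.0, 177.9]]
s origin 208 114
```

View pics/v7.png

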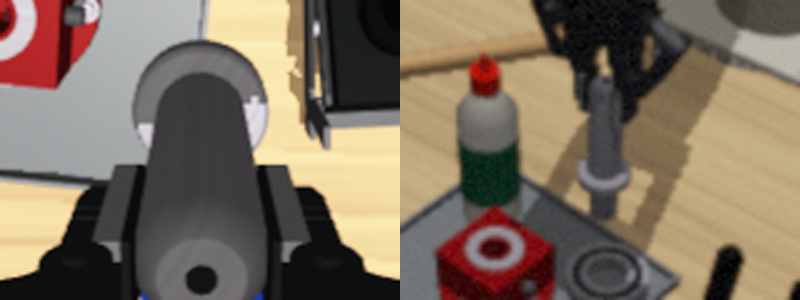

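Picture 7, left: the collar spans columns 230.2–284.6 with its top at row 177, against predictions of 230–286 and 179. So the shaft is within 1° of vertical, with the tail about (-1.6,-0.5) mm off. I'll compensate and lower it while watching the force.

```bash
cat >> h.py <<'E'
def lower(xy,z0,z1,rv,step=.004,fz=14,fl=8,gain=.00012,rate=.06):
    "step down until the vertical force rises by fz; give way sideways in proportion to the side force"
    xy=np.array(xy,float); f0=np.array(manip.get_contact_force()); z=z0
    while z>z1+1e-6:
        z=max(z-step,z1); manip.servo_line([*xy,z],rv,rate=rate); f=np.array(manip.get_contact_force())-f0
        print(f'z {z:.4f} at {manip.get_position()[2]:.4f} f {f.round(1)} xy {(xy*1000).round(1)}')
        if f[2]>fz: break
        if np.hypot(*f[:2])>2: xy+=np.clip(gain*f[:2],-.0006,.0006)
    return xy,z,f
E
python3 - <<'E'
from h import *
seat=np.load('seat.npy'); rv=frame([0,0,-1],[1,0,0]); xy=seat[:2]+[.0015,.0005]
print(go(np.array([*xy,.27]),rv)); print(go(np.array([*xy,.19]),rv,.12)); manip.hold(.2)
xy,z,f=lower(xy,.178,.1295,rv); print(manip.get_time(),np.array(manip.get_torque()).round(2),manip.get_width())
E
```

```text
(np.float64(0.0004662230295715266), 0.00071954580584791)
(np.float64(0.0009759283614294802), 0.0013595872858075404)
z 0.1740 at 0.1733 f [ 0.7 -1.   0.5] xy [546.  14.]
z 0.1700 at 0.1698 f [ 2.2 -1.4  1.3] xy [546.  14.]
z 0.1660 at 0.1657 f [ 1.2 -1.4  0.1] xy [546.3  13.9]
z 0.1620 at 0.1616 f [ 0.3 -0.8  0.2] xy [546.3  13.9]
z 0.1580 at 0.1576 f [ 0.8 -1.6  0.5] xy [546.3  13.9]
z 0.1540 at 0.1537 f [ 1.  -0.6 -0.5] xy [546.3  13.9]
z 0.1500 at 0.1497 f [ 0.7 -1.2  0.1] xy [546.3  13.9]
z 0.1460 at 0.1457 f [-0.5 -0.5 -0.3] xy [546.3  13.9]
z 0.1420 at 0.1417 f [ 0.1 -1.5 -0.8] xy [546.3  13.9]
z 0.1380 at 0.1377 f [ 0.3 -0.6 -0.3] xy [546.3  13.9]
z 0.1340 at 0.1337 f [ 0.1 -0.8 -0.8] xy [546.3  13.9]
z 0.1300 at 0.1306 f [-3.3 -1.2  9.8] xy [546.3  13.9]
z 0.1295 at 0.1306 f [-3.3 -0.5 14.3] xy [545.9  13.7]
30.3417 [0.16 1.12 0.01] 0.025178171103316292
```

```bash
python3 - <<'E'
from h import *
x=np.load('mount.npy'); seat=np.load('seat.npy'); rv=frame([0,0,-1],[1,0,0])
def chk(t):
    c=correct(snap('wrist',t),x); p=np.array(manip.get_position()); uv=blob(c,proj(c,p+[0,0,.035]),8)
    o,v=ray(c,uv); # height where the ray crosses x = seat x (bore axis)
    k=(seat[0]-o[0])/v[0]; print(t,'uv',uv.round(1),'tip if on bore axis',(o+k*v).round(4),'want z',round(seat[2]+.104,4),'p',p.round(4))
chk('s0')
f0=np.array(manip.get_contact_force())
p=np.array(manip.get_position())
for dz in (.0005,.0015,.0025):
    manip.servo_line([.5459,.0137,.1295-dz],rv,rate=.03); manip.hold(.15); print(manip.get_position()[2],(np.array(manip.get_contact_force())-f0).round(1),np.array(manip.get_contact_force()).round(1))
chk('s1'); print(manip.get_time())
s=snap('scene','s_seat'); u,v=proj(s,seat).astype(int)
w=load('s1')['image']; 
cv2.imwrite('pics/v8.png',np.hstack([cv2.resize(s['image'][v-45:v+30,u-50:u+50],(400,300),interpolation=cv2.INTER_CUBIC),cv2.resize(w[90:300,117:397],(400,300),interpolation=cv2.INTER_CUBIC)])[:,:,::-1])
E
```

```text
s0 uv [257.1 272.9] tip if on bore axis [0.5445 0.014  0.1668] want z 0.1637 p [0.5464 0.0138 0.1306]
0.13057748706555952 [-0.6  1.1  4.5] [-6.6  1.2 12.7]
0.13056394216108272 [-3.7  0.6 14.4] [-9.7  0.8 22.7]
0.13053165863139018 [-6.3  0.2 22.9] [-12.3   0.4  31.2]
s1 uv [257.1 273.2] tip if on bore axis [0.5445 0.014  0.168 ] want z 0.1637 p [0.5471 0.0138 0.1305]
31.6417
```

View pics/v8.png

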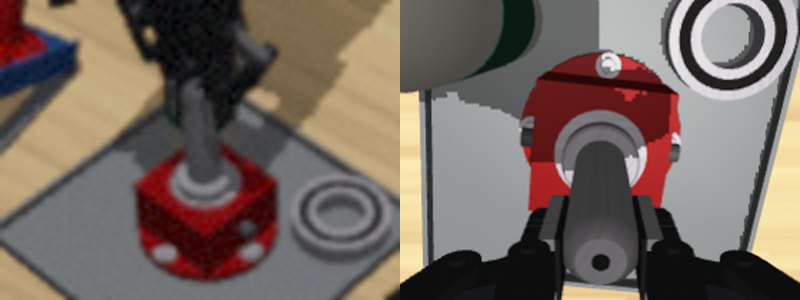

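Picture 8: the collar appears to sit on the block's ring. The stop is rigid, but at TCP z 0.1305 rather than the expected 0.1287, with about 1° of lean in the hand. I'll ease the side load and slacken the grip slightly while pressing lightly, so that the collar beds flat.

```bash
python3 - <<'E'
from h import *
x=np.load('mount.npy'); rv=frame([0,0,-1],[1,0,0])
def st(n): manip.hold(.1); print(n,np.array(manip.get_position()).round(4),'F',np.array(manip.get_contact_force()).round(1),'M',np.array(manip.get_torque()).round(2),'w',round(manip.get_width(),4))
def seen(t):
    c=correct(snap('wrist',t),x); p=np.array(manip.get_position()); print(t,'tip px',blob(c,proj(c,p+[0,0,.035]),8).round(1),'pred',proj(c,p+[0,0,.035]).round(1))
manip.servo_line([.5459,.0137,.1300],rv,rate=.03); st('ease')
manip.servo_line([.5453,.0137,.1300],rv,rate=.03); st('x')
manip.command_gripper(0,30); st('grip30'); seen('e0')
manip.servo_line([.5453,.0137,.1285],rv,rate=.03); st('press'); seen('e1')
print(manip.get_time())
E
```

```text
ease [0.5463 0.0137 0.1306] F [-5.5  1.   9.5] M [ 0.1   1.1  -0.01] w 0.0255
x [0.5461 0.0137 0.1305] F [-4.1 -0.2  7. ] M [0.16 0.79 0.03] w 0.0254
grip30 [0.546  0.0137 0.1305] F [-4.4  0.9  7.2] M [0.14 0.86 0.03] w 0.0254
e0 tip px [257.1 272.8] pred [256.6 275. ]
press [0.5465 0.0137 0.1305] F [-9.   1.2 21.3] M [0.11 1.56 0.02] w 0.0254
e1 tip px [257.1 272.9] pred [256.7 275. ]
33.1583
```

The stop stays rigid with 27 N on it. Using nominal heights (tip 0.1733, seat 0.0600) the stop should come at 0.1297, so the collar is down to within a slight tilt. I'll release and measure the free shaft's tip from two places.

```bash
python3 - <<'E'
from h import *
x=np.load('mount.npy'); rv=frame([0,0,-1],[1,0,0]); seat=np.load('seat.npy')
manip.servo_line([.5453,.0137,.1303],rv,rate=.03)
manip.command_gripper(.06); manip.hold(.2)
print(go(np.array([.5453,.0137,.25]),rv,.15))
O=[];rvf=frame([0,0,-1],[-1,0,0])
for i,(dy,r,z) in enumerate([(.04,rv,.27),(-.05,rv,.27),(0,rvf,.27)]):
    go(np.array([.5453,.0137+dy,z]),r); c=correct(snap('wrist',f't{i}'),x); g=proj(c,[.5445,.0135,.164]); 
    uv=blob(c,g,5); O.append((c,uv)); print(g.round(1),uv.round(1))
P,e=tri(O); print('tip',P.round(4),np.round(e,4),'seat',seat.round(4)); np.save('tip2.npy',P)
# collar upper face (pale disc edge) seen from the opposite sides
print(manip.get_time())
c=O[0][0]; 
def cr(c,P): u,v=proj(c,P).astype(int); return cv2.resize(c['image'][v-36:v+36,u-48:u+48],(400,300),interpolation=cv2.INTER_CUBIC)
cv2.imwrite('pics/v9.png',np.hstack([cr(O[0][0],seat+[0,0,.03]),cr(O[2][0],seat+[0,0,.03])])[:,:,::-1])
E
```

```text
(np.float64(0.001024842838437839), 0.0014035418494079447)
[214.2 189.4] [214.1 189.9]
[310.8 190.1] [310.6 191.1]
[257.2 191.7] [257.5 191.2]
tip [0.5452 0.0133 0.1644] [0.0003 0.0002 0.0001] seat [0.5445 0.0135 0.0597]
38.6083
```

View pics/v9.png

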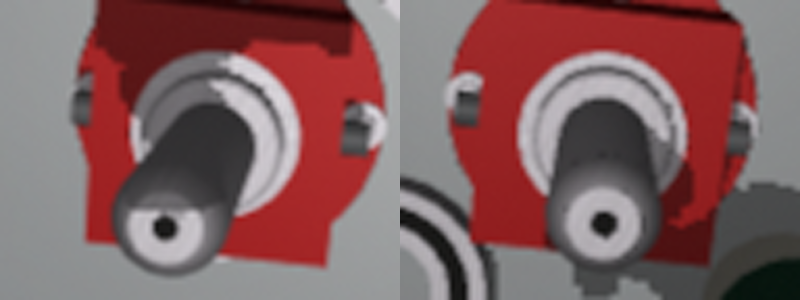

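Picture 9: the collar lies concentric and flat on the bright ring from both sides. The free tip is at (0.5452,0.0133,0.1644), with z 0.1640 expected, so the shaft is home and upright. Now the coupling views.

```bash
python3 - <<'E'
from h import *
x=np.load('mount.npy'); P0=np.array([.50,-.35,.105]); a=np.array([-.4226,0,.906])
rv=frame(-a,[-1,0,-.3])
for i,dy in [(1,.05),(2,-.05)]:
    p=P0+a*.10+[0,dy,0]
    if manip.solve_ik(p,rv) is None: print('no'); continue
    print(go(p,rv),manip.get_time()); snap('wrist',f'ch{i}')
out=[]
for i in (0,1,2):
    c=load(f'ch{i}'); u,v=proj(c,P0).astype(int); x0=max(0,min(u-60,512-120)); y0=max(0,v-45)
    im=cv2.resize(c['image'][y0:y0+90,x0:x0+120],None,fx=3.3,fy=3.3,interpolation=cv2.INTER_CUBIC); print(i,x0,y0)
    g=cv2.cvtColor(im,cv2.COLOR_RGB2GRAY)
    for k in (cv2.HoughCircles(g,cv2.HOUGH_GRADIENT_ALT,1.5,20,param1=150,param2=.6,minRadius=20,maxRadius=160)[0] if True else []):
        print('  circle full px',(k[:2]/3.3+[x0,y0]).round(1),'r',(k[2]/3.3).round(1)); cv2.circle(im,tuple(k[:2].astype(int)),int(k[2]),(255,0,255),1)
    out.append(im)
cv2.imwrite('pics/v10.png',cv2.resize(np.vstack([np.hstack(out[:2]),np.hstack([out[2],out[2]*0])]),(792,594))[:,:,::-1])
E
```

```text
(np.float64(0.0006569494243936975), 0.0006465117336932683) 39.8833
(np.float64(0.0005347883791518794), 0.00056037906018736) 40.4167
0 197 149
  circle full px [268.8 190.4] r 24.9
  circle full px [265.2 174.9] r 40.2
  circle full px [268.8 190.4] r 15.6
  circle full px [265.2 174.9] r 19.6
1 250 148
  circle full px [305.5 178.9] r 41.6
  circle full px [320.  190.7] r 25.0
  circle full px [320.  190.7] r 15.4
2 143 148
  circle full px [213.9 188.9] r 25.9
  circle full px [213.9 188.9] r 16.0
  circle full px [218.  177.1] r 22.3
  circle full px [247.5 192.1] r 8.0
```

View pics/v10.png

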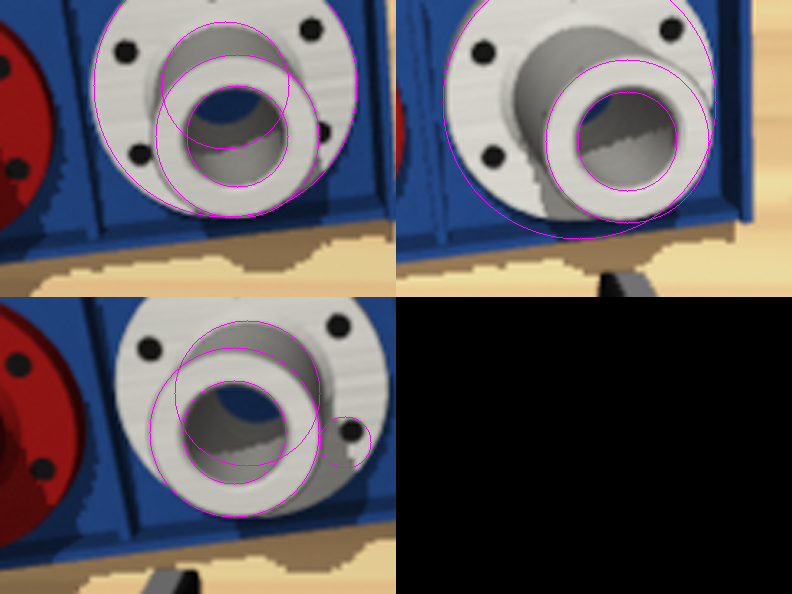

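Picture 10: the hub end face is found cleanly in all three views, at (268.8,190.4), (320.0,190.7) and (213.9,188.9), as is the flange edge at (265.2,174.9) in the first. It is the bare aluminium half in the right pocket. Triangulating it and picking.

```bash
cat > pick.py <<'E'
from h import *
x=np.load('mount.npy'); C=[correct(load(f'ch{i}'),x) for i in range(3)]
H,e=tri(list(zip(C,[np.array(u) for u in [(268.8,190.4),(320.0,190.7),(213.9,188.9)]])))
print('hub end',H.round(4),np.round(e,4),'z want ~.104')
o,v=ray(C[0],(265.2,174.9)); q=o-H; b=q@v; disc=b*b-(q@q-.061**2); F=o+v*(-b+np.sqrt(max(disc,0))); af=(H-F)/np.linalg.norm(H-F)
print('flange',F.round(4),'disc',disc,'axis',af.round(3),'tilt',np.degrees(np.arccos(af[2])).round(1),'yaw',np.arctan2(-af[1],-af[0]).round(3))
np.save('hub.npy',H)
E
python3 pick.py
```

```text
hub end [ 0.5032 -0.3598  0.1034] [0.0007 0.0009 0.0008] z want ~.104
flange [ 0.5305 -0.3572  0.0489] disc 0.0034872968422500206 axis [-0.448 -0.043  0.893] tilt 26.7 yaw 0.095
```

The hub end is at z 0.1034 (0.104 expected). The lean is 26.7° measured against 25° stated, and the yaw of 0.095 agrees with the chute's edges. I'll use 25° and pick.

```bash
python3 - <<'E'
from h import *
x=np.load('mount.npy'); H=np.load('hub.npy'); ps=.098; s=np.sin(np.radians(25)); a=np.array([-s*np.cos(ps),-s*np.sin(ps),np.cos(np.radians(25))])
rv=frame(-a,[-np.cos(ps),-np.sin(ps),-.4]); g=H-a*.025
manip.command_gripper(.074)
print(go(H+a*.05,rv)); print(go(g,rv,.12)); manip.hold(.1); f0=np.array(manip.get_contact_force())
manip.command_gripper(0,90); print('w',manip.get_width(),(np.array(manip.get_contact_force())-f0).round(1))
print(go(g+a*.03,rv,.1),(np.array(manip.get_contact_force())-f0).round(1),manip.get_width())
p=g+a*.03; p[2]=.30; print(go(p,rv,.25))
rvf=frame([0,0,-1],[-1,0,0]); t=np.load('tip2.npy')
print(go(np.array([t[0],t[1],.33]),rvf),manip.get_time(),manip.get_width()); manip.hold(.1)
print((np.array(manip.get_contact_force())-f0).round(1))
c=correct(snap('wrist','ch_held'),x); P=np.array(manip.get_position()); hp=proj(c,P+[0,0,.025]); u,v=hp.astype(int)
x0,y0=u-80,min(v-60,384-120); im=cv2.resize(c['image'][y0:y0+120,x0:x0+160],None,fx=3,fy=3,interpolation=cv2.INTER_CUBIC)
k=cv2.HoughCircles(cv2.cvtColor(im,cv2.COLOR_RGB2GRAY),cv2.HOUGH_GRADIENT_ALT,1.5,20,param1=150,param2=.6,minRadius=30,maxRadius=250)
print('pred hub',hp.round(1),'bottom',proj(c,P-[0,0,.036]).round(1))
for q in ([] if k is None else k[0]): uv=q[:2]/3+[x0,y0]; print(uv.round(1),(q[2]/3).round(1),'offset',(onz(c,uv,P[2]+.025)-P).round(4)); cv2.circle(im,tuple(q[:2].astype(int)),int(q[2]),(255,0,255),1)
cv2.imwrite('pics/v11.png',im[:,:,::-1]); print('origin',x0,y0)
E
```

```text
(np.float64(0.0013451494131456118), 0.002174757484366209)
(np.float64(0.000688538084929873), 0.0008187825166080147)
w 0.04713852463738749 [-4.4 -0.7  8.2]
(np.float64(0.00029965722136456995), 0.0006302474888528384) [ 1.2 -0.2 -3.7] 0.04763951326816633
(np.float64(0.0024461518964138335), 0.003396167828687775)
(np.float64(0.0009195036130460012), 0.0009812548781111513) 45.1583 0.04751118393981398
[ 1.8 -0.3 -4.5]
pred hub [256.8 264.4] bottom [256.9 218.1]
[259.  264.5] 29.9 offset [-0.0001 -0.0011  0.025 ]
[259.  264.5] 46.7 offset [-0.0001 -0.0011  0.025 ]
origin 176 204
```

View pics/v11.png

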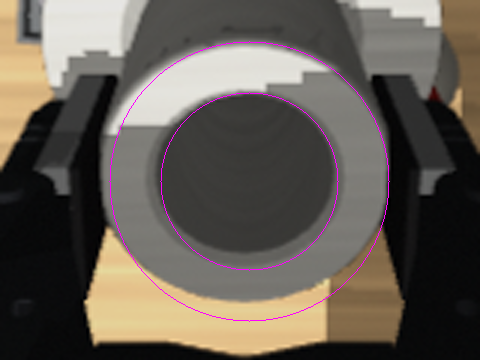

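Picture 11: the hub is held square between the pads. The Hough circle is a poor fit because the ring appears as an ellipse. Read by eye, it spans columns 101–389 and rows 42–300 of the crop, so I'll compare that with the projection of an ideal centred hub end.

```bash
python3 - <<'E'
from h import *
x=np.load('mount.npy'); c=correct(load('ch_held'),x); P=np.array(manip.get_position()); o=np.array([176,204])
t=np.linspace(0,2*np.pi,200)
for h in (.025,.023):
  for r in (.025,.015):
    q=np.array([proj(c,P+[r*np.cos(k),r*np.sin(k),h]) for k in t]); b=(q-o)*3
    print(h,r,'crop cols %.0f-%.0f rows %.0f-%.0f'%(b[:,0].min(),b[:,0].max(),b[:,1].min(),b[:,1].max()))
# measured bore edge: darker than the end face
im=cv2.imread('pics/ch_held.png'); g=cv2.cvtColor(im,cv2.COLOR_BGR2GRAY)[204:324,176:336]
print(g[57,20:140:2].tolist()); print(g[10:110:2,82].tolist())
E
```

```text
0.025 0.025 crop cols 90-395 rows 39-310
0.025 0.015 crop cols 151-334 rows 98-260
0.023 0.025 crop cols 92-393 rows 34-302
0.023 0.015 crop cols 152-333 rows 92-253
[99, 71, 21, 15, 8, 7, 6, 110, 127, 127, 128, 128, 128, 127, 118, 102, 68, 59, 58, 59, 59, 61, 60, 59, 61, 61, 60, 59, 59, 58, 57, 56, 57, 57, 57, 57, 58, 57, 57, 56, 57, 56, 56, 56, 57, 59, 98, 111, 126, 127, 126, 126, 126, 126, 105, 6, 8, 6, 13, 21]
[63, 84, 139, 226, 225, 224, 222, 224, 224, 227, 153, 56, 57, 58, 60, 58, 56, 56, 58, 57, 55, 57, 58, 57, 58, 59, 58, 58, 58, 58, 57, 58, 56, 55, 57, 56, 57, 81, 98, 106, 118, 119, 118, 116, 120, 146, 205, 205, 203, 204]
```

The bore edges (cols 153–333, rows 93–252) match a hub end centred within about 0.4 mm and set 2 mm deeper in the pads, so home should be at TCP z of about 0.124. Lowering under force watch.

```bash
python3 - <<'E'
from h import *
rv=frame([0,0,-1],[-1,0,0]); xy=np.array([.5450,.0136])
print(go(np.array([*xy,.226]),rv,.15)); manip.hold(.2)
xy,z,f=lower(xy,.222,.121,rv,step=.005,fz=9,rate=.08)
print(xy,z,f.round(1),np.array(manip.get_torque()).round(2),manip.get_time(),manip.get_width())
E
```

```text
(np.float64(0.0010864380314065693), 0.0014765950851181424)
z 0.2170 at 0.2166 f [ 1.6  0.3 -0.1] xy [545.   13.6]
z 0.2120 at 0.2117 f [ 0.7 -0.3 -1.2] xy [545.   13.6]
z 0.2070 at 0.2066 f [ 0.3 -0.6 -0. ] xy [545.   13.6]
z 0.2020 at 0.2016 f [-0.5  0.3  0.1] xy [545.   13.6]
z 0.1970 at 0.1966 f [ 0.1 -0.9  0.1] xy [545.   13.6]
z 0.1920 at 0.1916 f [-0.2 -1.  -1. ] xy [545.   13.6]
z 0.1870 at 0.1866 f [ 1.3 -0.6 -1. ] xy [545.   13.6]
z 0.1820 at 0.1816 f [ 0.4 -0.5 -1.9] xy [545.   13.6]
z 0.1770 at 0.1766 f [ 0.9 -0.3 -1.5] xy [545.   13.6]
z 0.1720 at 0.1716 f [ 0.8 -1.3 -0.4] xy [545.   13.6]
z 0.1670 at 0.1666 f [ 0.9  0.2 -1.2] xy [545.   13.6]
z 0.1620 at 0.1616 f [ 0.2 -0.3 -0.3] xy [545.   13.6]
z 0.1570 at 0.1566 f [ 0.2 -0.3 -0.2] xy [545.   13.6]
z 0.1520 at 0.1516 f [ 0.8 -1.6 -0.9] xy [545.   13.6]
z 0.1470 at 0.1466 f [ 1.  -0.3 -0.9] xy [545.   13.6]
z 0.1420 at 0.1416 f [ 1.3 -0.3 -0.5] xy [545.   13.6]
z 0.1370 at 0.1366 f [ 0.1 -0.1 -1. ] xy [545.   13.6]
z 0.1320 at 0.1316 f [ 1.3  0.4 -0.4] xy [545.   13.6]
z 0.1270 at 0.1266 f [ 0.3 -0.5 -0.9] xy [545.   13.6]
z 0.1220 at 0.1225 f [0.5 0.1 5.2] xy [545.   13.6]
z 0.1210 at 0.1223 f [-1.5  0.1 13.3] xy [545.   13.6]
[0.545  0.0136] 0.121 [-1.5  0.1 13.3] [-0.24  0.52  0.04] 51.6083 0.04749478648381421
```

```bash
python3 - <<'E'
from h import *
x=np.load('mount.npy'); rv=frame([0,0,-1],[-1,0,0])
manip.servo_line([.545,.0136,.1224],rv,rate=.03); manip.command_gripper(.072); manip.hold(.2)
print(go(np.array([.545,.0136,.29]),rv,.2)); O=[]
for i,dy in enumerate((.04,-.04)):
    go(np.array([.545,.0136+dy,.29]),rv); c=correct(snap('wrist',f'f{i}'),x); O.append((c,blob(c,proj(c,[.545,.0135,.164]),5)))
P,e=tri(O); print('tip',P.round(4),np.round(e,4),manip.get_time())
s=snap('scene','fin'); u,v=proj(s,[.545,.0135,.1]).astype(int)
w=O[0][0]; a,b=proj(w,[.545,.0135,.13]).astype(int); print('hub end pred px',proj(w,[.545,.0135,.147]).round(1),'crop',a-80,b-60)
cv2.imwrite('pics/v12.png',np.hstack([cv2.resize(s['image'][v-90:v+90,u-130:u+110],(400,300),interpolation=cv2.INTER_CUBIC),cv2.resize(w['image'][b-60:b+60,a-80:a+80],(400,300),interpolation=cv2.INTER_CUBIC)])[:,:,::-1])
print('F',np.array(manip.get_contact_force()).round(1))
E
```

```text
(np.float64(0.0013354921602154249), 0.0018821117068563056)
tip [0.5449 0.0133 0.164 ] [0. 0.] 54.2167
hub end pred px [294.6 181. ] crop 212 117
F [ 0.4 -0.6 -0.7]
```

View pics/v12.png

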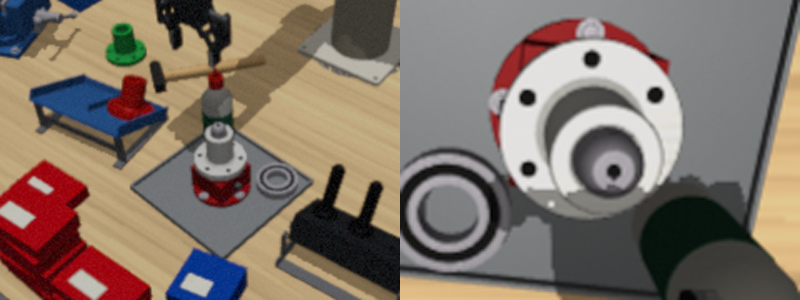

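The last picture shows the coupling flange-down on the collar with the shaft's tip protruding. The black shafts, red half, bottle, bearing and cartons are in place, and the gripper is clear. Handing in.

```bash
python3 -c "
from rig import manip
print(manip.get_time(), manip.get_contact_force()); print(manip.sign_off())"
```

```text
54.2667 [ 0.35779025 -0.59616818 -0.651816  ]
the job is handed in; nothing more can be done
None
```

The job is done and handed in at 54.3 s of the 72 s allowed. The bright shaft stands in the block with its collar down, and the bare aluminium coupling half sits over it, flange on the collar.

- **Shaft:** I took it from the rack's left bore and lowered it with side forces of about 2 N until it met a firm stop, then released it. The free tip measured z 0.1644, and 0.1640 at the end, against 0.1640 expected. The collar looked flat from both sides.
- **Coupling:** I took it from the right-hand pocket. It slid down the journal with under 2 N of resistance to a firm stop at TCP z 0.1223, between the 0.122 I planned at the grasp and the 0.124 predicted from the in-hand view. I held it until it was home, then let go and drew clear.
- **Final picture:** The black shafts, red half, bottle, bearing, cartons and mallet appear where they were. The wrist force is back near zero. I did not measure the height of the coupling's top separately.

**Checks that disagreed:**
- The shaft's stop came about 2 mm higher than first predicted. I pressed it with up to about 31 N to check, and the measurement after release showed it home.
- The coupling's lean measured 26.7° against the stated 25°, so I used 25°.
- One collar view was contaminated and I dropped it.
- One rack view meant to be taken half-turned was recorded at the same pose as the view before it.

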